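# Isolate a jammed clip feeder and hold its hood open

### The arm

A 6-joint arm with a two-finger parallel gripper is mounted at the origin on a cart in front of the work surface, level with it; the furniture and walls round the work are solid. World frame = base frame: x ahead of the robot, y to its left, z up, the work surface at z = 0. Lengths are in m, angles in degrees, forces in N, time in s.
With the tool pointing down it reaches from about 0.325 to 0.85 m from the base axis. Payload 15.5 kg.
Tool frame: the origin (TCP) lies at the very end of the fingers, on their centre line; the grasp point (between the pads) lies arm.grip_depth behind it (arm.grip_depth is the distance from the TCP to the grasp point, in m); z points along the fingers, y is the direction in which the jaws open and shut (so a half turn about z gives the same grasp; the last joint's range is limited). The gripper opens to 91 mm and grips with 3 to 60 N. Pads are 32 mm wide; open, the fingers measure 118 mm over their backs; the gripper's body (76 mm by 178 mm) begins 60 mm behind the grasp point.
Start: joints at [68.669, 28.281, 77.091, -0, 74.628, -5.472], TCP at [0.171, 0.601, 0.214] pointing down, gripper open.
Joint ranges: [-166.48, 166.48], [-47.26, 123.95], [12.59, 153.08], [-70.14, 250.14], [6.76, 159.57], [-176.63, 176.63]. Speed limits (degrees/s): [108.29, 108.29, 147.25, 172.46, 172.46, 172.46].

### API

Orientations are given as a 3x3 rotation matrix whose columns are the frame's x, y, z axes.
In Python, from rig import arm gives the robot as it stands. Calls block until the motion is done:
- arm.move_to(position, orientation): joint-space move of the TCP to a pose.
- arm.move_l(position, orientation=None, feed=0.15): straight line of the TCP; orientation=None keeps the orientation; feed is the mean speed in m/s.
- arm.move_joints(angles): joint-space move.
- arm.grip(opening): finger opening in m; the grip force is fixed at half the most; returns when the fingers have stopped.
- arm.sleep(seconds).
- arm.solve_ik(position, orientation): joint angles nearest the present ones, or None.
- arm.snapshot(name): name is "scene" or "top" or "wrist"; returns the picture (384x512x3 uint8, red, green, blue); there is no depth.
- arm.get_calibration(name): a dict with "intrinsics" (3x3 intrinsics, pixels), "cam_to_world" (4x4, takes a point from camera to world coordinates). Camera axes: x right, y down, z forward; pixel columns grow to the right and rows downward; lengths in m; the calibration is good to about 2 mm. A picture is of the moment at which its call begins: read the wrist's pose just before it. get_calibration takes no time and is no camera call; for the wrist camera it gives the pose at the moment of the call.
A pose or a line that the arm cannot do raises arm.Unreachable and nothing moves.
- arm.sign_off(): hands the job in, once; it reports no verdict.
Readings, each from a call of its own:
- arm.current_t(): time.
- arm.current_joint_positions(): joint angles.
- arm.current_dq(): joint speeds.
- arm.current_tau(): joint torques, N m.
- arm.current_ee_pos(): TCP position.
- arm.current_tool_rot(): TCP orientation.
- arm.current_force(): force on the tool from outside, world axes, zero at the start.
- arm.current_torque(): the same for the moment, N m.
- arm.current_width(): finger opening in m.
Only numpy, scipy, OpenCV 4.12 (cv2) and the standard library are available. Lean on these libraries where they do the work, as an engineer would, in place of code of your own. Each camera call takes 0.05 s, during which the arm holds its last target.

### The job

A clip is jammed in the clip feeder: make the machine safe by pulling the red safety plug out of the grey socket on its front deck and setting it fully home, upright, in the yellow parking socket. Only then lift the clear self-closing hood, which has a black handle at its front, and hold it open at 50 degrees with the fingers so that a colleague can pick the clip out; finish while holding it there, and leave the small carton and the blue clip bin on the belt where they are.

Things in the scene. Friction and masses are not known exactly. Their poses are not given: they have to be found in the camera images.
- feeder: clip feeder, a fixed white box 320 (x) x 200 (y) mm; origin on the table under it, front towards its own -x; front edge at x = -170 mm; front deck at z = 55 mm; the clear hood covers x = -60 to +135 mm, y = +-92 mm and is 114 mm high shut. On the deck: grey plug socket at (-130, -55), an emergency stop 89 mm high at (-128, +58) and a pick-up nest 79 mm high at (-76, 0)
- live_mouth (a point): centre of the mouth of the grey socket on the feeder's deck (60 x 60 mm block, mouth 85 mm above the table) in which the plug stands at the start; straight bore of 25 mm diameter, 27 mm deep
- plug: red safety plug, loose, about 70 g; origin at the lower tip of its shank, z up along the shank. Metal shank tapers from 22 mm diameter under the flange to 13 mm at the tip, 24 mm long; round flange 38 mm diameter from z = 24 to 30 mm; flat grip above it from z = 29 to 67 mm, 40 mm wide along its x and 15 to 16 mm thick along its y (pinch it along y). Any yaw will do in a socket
- plug_flange (a point): centre of the underside of the plug's flange, 24 mm above the tip; lies on the mouth of a socket when the plug is fully home
- park: yellow parking socket on a dark round foot of 80 mm diameter, fixed to the table; block 60 x 60 mm, top 62 mm above the table; origin on the table under the bore's axis
- park_mouth (a point): centre of the mouth of the parking socket, 62 mm above the table; straight vertical bore of 25 mm diameter, 27 mm deep
- hood (a joint): opening angle of the hood in rad: 0 shut, 0.873 is 50 degrees, stop at 1.45; turns about the feeder's +y axis, the front edge rises. Weight and a closing spring shut it from any angle; lifting takes about 3 to 6 N at the handle
- hood_hinge (a point): point on the hinge axis of the hood, middle of its rear upper edge, 112 mm above the table; the axis is parallel to the feeder's y
- hood_handle (a point): middle of the hood's black handle bar: a straight round bar, 12 mm diameter, 74 mm long between bent posts, parallel to the feeder's y; 20 mm ahead of the hood's front edge and 30 mm above the hinge's height when shut, 142 mm above the table; 217 mm from the hinge axis (215 along the hood, 30 square to it). The round bar can turn between the fingers as the hood opens
- box_pads: small carton, 45 x 85 x 60 mm, loose, leave alone; origin under its centre
- bin_clips: open blue parts bin with clips, 130 x 107 x 63 mm, loose, leave alone; origin under its centre
Mind the look-alikes: they are no part of the job. Several things look just like the park: the one meant starts nearest to the robot's base.

How it is judged (in metres and radians):
On the way, in this order (a step that is already met when the one before it is completed fails the run):
1. the plug is out of the feeder's grey socket (distance between plug_flange and live_mouth above 0.05 m and value of joint hood below 0.1 rad), for 0.1 s.
2. the plug is fully home in the yellow parking socket, the hood still shut (horizontal distance between plug_flange and park_mouth below 0.004 m and z of plug_flange in the frame of park_mouth below 0.004 m and angle between plug's own z axis and vertical below 0.08 rad and contact force between the fingers and plug below 0.1 N and value of joint hood below 0.1 rad), for 0.2 s.
At the end, for the whole second after the job is handed in: the fingers hold the hood still at 50 degrees (44 to 56), nothing else props it, and the plug stands upright and fully home (flange within 4 mm of the mouth, both sideways and in height) in the yellow parking socket (value of joint hood between 0.768 and 0.977 rad and velocity of joint hood between -0.05 and 0.05 rad/s and contact force between the fingers and hood above 0.5 N and contact force between hood and plug below 0.1 N and contact force between hood and box_pads below 0.1 N and contact force between hood and bin_clips below 0.1 N and horizontal distance between plug_flange and park_mouth below 0.004 m and z of plug_flange in the frame of park_mouth below 0.004 m and angle between plug's own z axis and vertical below 0.08 rad); the arm keeps its last pose, push and grip.
It fails at once if the hood is lifted (more than 7 degrees) while the plug is not home in the parking socket (value of joint hood above 0.12 rad and (horizontal distance between plug_flange and park_mouth above 0.006 m or z of plug_flange in the frame of park_mouth above 0.006 m)).
It fails at once if the carton or the clip bin is moved more than 20 mm (distance of any of box_pads, bin_clips from where it was at the start of the episode above 0.02 m).
It also fails if it takes over 58 s, if anything falls off the work surface, if the arm or the gripper's body presses on something with over 40 N, if the wrist force passes 120 N, or if a joint passes its speed limit or range.

## Working session

There is one attempt and no reset: what is moved stays moved. The work goes in short steps, each a Python script; the robot and the scene stay as the last script left them, time stands still between calls to the robot, and variables do not carry over. Pictures are saved under pics/ and viewed, and the job is handed in when it is done.

```bash
ls; mkdir -p pics; python3 - <<'E'
from rig import arm
import cv2,numpy as np
print(arm.current_t(),arm.grip_depth,arm.current_ee_pos(),arm.current_tool_rot())
for n in("scene","top","wrist"):
    c=arm.get_calibration(n);print(n,np.round(c["intrinsics"],1).tolist(),np.round(c["cam_to_world"],3).tolist())
    cv2.imwrite(f"pics/a_{n}.png",arm.snapshot(n)[:,:,::-1])
E
```

```text
pics
0.0 0.0188 [0.17065212 0.60086888 0.21333255] [[-9.61953966e-01  2.73211247e-01 -4.26415978e-04]
 [ 2.73211562e-01  9.61953296e-01 -1.13935329e-03]
 [ 9.89081213e-05 -1.21250719e-03 -9.99999260e-01]]
scene [[440.4, 0.0, 263.2], [0.0, 440.4, 192.0], [0.0, 0.0, 1.0]] [[0.862, -0.262, 0.435, 0.182], [-0.507, -0.482, 0.715, -0.762], [0.022, -0.836, -0.548, 0.749], [0.0, 0.0, 0.0, 1.0]]
top [[355.6, 0.0, 258.5], [0.0, 355.6, 193.0], [0.0, 0.0, 1.0]] [[0.004, -0.999, 0.041, 0.598], [-1.0, -0.003, 0.005, 0.041], [-0.004, -0.041, -0.999, 1.149], [0.0, 0.0, 0.0, 1.0]]
wrist [[319.4, 0.0, 254.2], [0.0, 319.4, 187.8], [0.0, 0.0, 1.0]] [[0.273, 0.93, 0.247, 0.102], [0.962, -0.264, -0.071, 0.621], [-0.001, 0.257, -0.967, 0.382], [0.0, 0.0, 0.0, 1.0]]
```

View pics/a_scene.png

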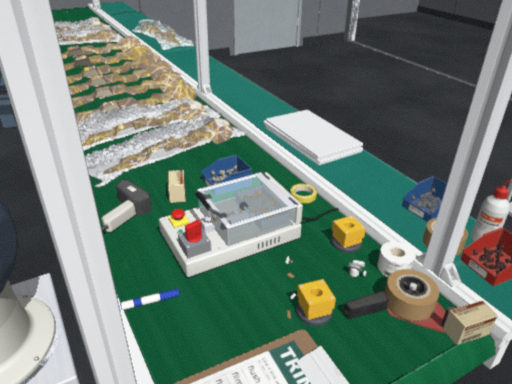

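View pics/a_top.png

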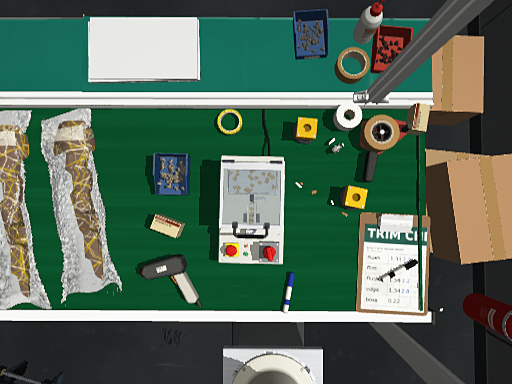

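View pics/a_wrist.png

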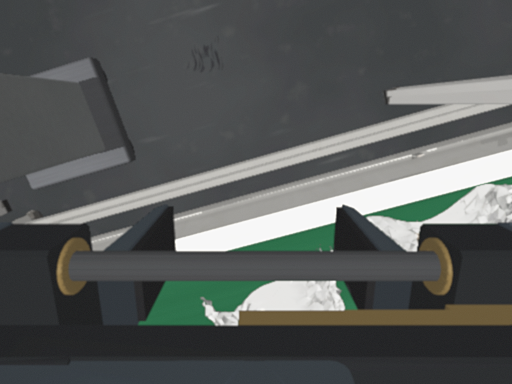

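The top view shows the feeder at about (252,210), with the red plug at (269,254), the handle at (250,232), and yellow blocks at (307,130) and (355,197). The second block is nearer the base. Next I'll measure them.

```bash
cat > h.py <<'E'
import cv2,numpy as np
from rig import arm
def ray(n,u,v,cal=None):
    c=cal or arm.get_calibration(n);T=c["cam_to_world"];d=T[:3,:3]@np.linalg.solve(c["intrinsics"],[u,v,1.]);return T[:3,3],d
def onz(n,u,v,z,cal=None):
    o,d=ray(n,u,v,cal);return o+d*(z-o[2])/d[2]
def proj(n,p,cal=None):
    c=cal or arm.get_calibration(n);T=c["cam_to_world"];q=c["intrinsics"]@(T[:3,:3].T@(np.asarray(p)-T[:3,3]));return q[:2]/q[2]
def tri(a,b):
    # two rays (o,d)
    A=[];B=[]
    for o,d in(a,b):
        d=d/np.linalg.norm(d);P=np.eye(3)-np.outer(d,d);A.append(P);B.append(P@o)
    return np.linalg.lstsq(np.vstack(A),np.hstack(B),rcond=None)[0]
E
python3 - <<'E'
import cv2
a=cv2.imread('pics/a_top.png')[140:280,205:380];cv2.imwrite('pics/b_top.png',cv2.resize(a,None,fx=4.5,fy=4.2,interpolation=cv2.INTER_CUBIC))
a=cv2.imread('pics/a_scene.png')[160:330,150:370];cv2.imwrite('pics/b_scene.png',cv2.resize(a,None,fx=3.5,fy=3.5,interpolation=cv2.INTER_CUBIC))
E
```

```text
(no output)
```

View pics/b_top.png

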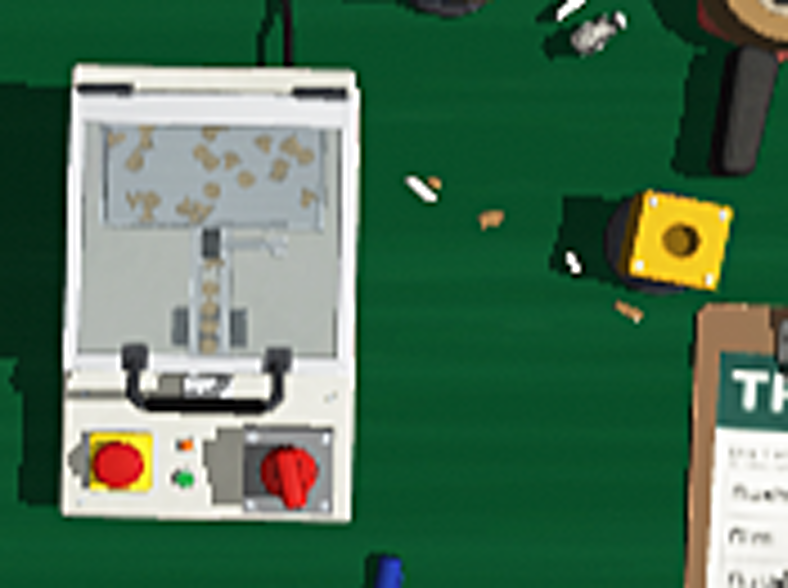

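View pics/b_scene.png

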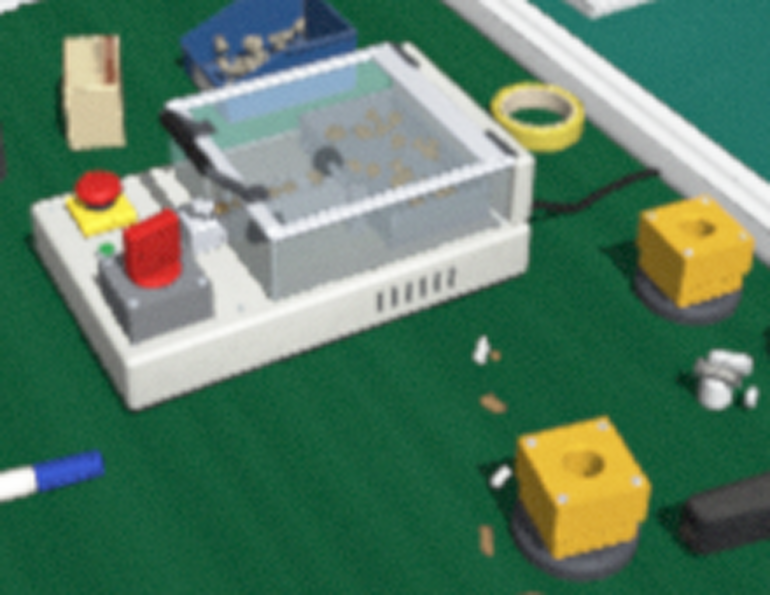

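```bash
python3 - <<'E'
from h import *
T=cv2.imread('pics/a_top.png');S=cv2.imread('pics/a_scene.png')
def comp(img,lo,hi,box):
    h=cv2.cvtColor(img,cv2.COLOR_BGR2HSV);m=cv2.inRange(h,lo,hi);k=np.zeros_like(m);x0,y0,x1,y1=box;k[y0:y1,x0:x1]=m[y0:y1,x0:x1]
    n,l,s,c=cv2.connectedComponentsWithStats(k);i=1+np.argmax(s[1:,4]);return l==i,s[i],c[i]
m,s,c=comp(T,(18,150,120),(32,255,255),(335,180,372,212));print('park yellow top',s,c)
# hole: dark part inside park
g=T[...,2].astype(float)
sub=g[190:205,348:365];print(sub.astype(int))
# plug red
m,s,c=comp(T,(0,150,60),(8,255,255),(255,238,290,270));print('plug top',s,c)
ys,xs=np.nonzero(m);print(cv2.minAreaRect(np.c_[xs,ys].astype(np.float32)))
b=T[...,2].astype(int);print(b[238:268,258:282])
E
```

```text
park yellow top [345 185  23  24 370] [355.68108108 196.81891892]
[[255 249 245 243 244 243 244 244 245 245 245 244 245 247 248 251 253]
 [255 247 243 242 243 245 246 248 248 248 245 243 243 244 244 246 244]
 [253 245 243 243 243 247 250 242 244 254 253 247 244 243 244 245 246]
 [250 244 244 244 248 244 215 176 159 203 227 245 249 244 244 245 246]
 [249 244 244 247 247 191 124 121 106  42  81 183 255 247 244 245 247]
 [247 243 246 252 211 125 135 142 149  77  53  82 254 252 245 245 246]
 [246 242 246 254 161 131 139 141 147 129  57  55 198 255 245 244 247]
 [245 242 245 253 177 131 139 141 146 152  56  53 160 255 246 243 249]
 [245 243 244 250 198 129 138 142 146 140  52  53 221 255 246 245 250]
 [244 244 244 247 237 159 130 140 145  99  44 103 255 250 245 245 252]
 [244 244 244 245 250 231 175 127 116  87 122 233 255 247 245 246 255]
 [245 243 244 244 246 248 241 220 195 220 235 255 248 246 245 247 255]
 [245 243 243 244 244 245 247 250 246 251 248 246 245 245 244 248 255]
 [247 245 244 244 243 244 244 244 244 244 243 244 245 246 245 251 255]
 [255 252 249 247 246 246 245 244 244 24
[... 2458 characters left out ...]
48 167 174 156 140 141 141 140 141 124 143 124  98 136 139 141 140
  161 180 132 244 234 240]
 [234 208 210 213 216 202 204 204 203 203 208 208 211 212 211 210 192 194
  192 189 187 248 242 247]
 [170 175 176 179 183 181 188 187 186 187 193 196 199 199 208 206 187 191
  197 195 194 214 213 219]
 [  0   0   0   0   0   0  22  22  22  24  26  28  28  31  62  65  70  74
   86  86  88  89  91 100]
 [  4   3   6   3   4   1   0   0   0   1   0   1   0   0   0   0   0   0
    0   0   0   0   0   0]
 [  9  10   9   8   9   7  10  10   7  10   8   8   7   7   8   9   8   5
    7   7   6   5   6   7]
 [ 10  12  11  10  10  10  10  11  11  11  11  11   9  10  11  11  11  10
   11  10  10  11  12   9]]
```

```bash
python3 - <<'E'
from h import *
# zoom pixel->orig (pixel centre cubic resize): u=(U+.5)/f-.5+off
t=lambda U,V:((U+.5)/4.5-.5+205,(V+.5)/4.2-.5+140)
s=lambda U,V:((U+.5)/3.5-.5+150,(V+.5)/3.5-.5+160)
print('park hole top',onz('top',*t(681,241),.062)); print('park hole scene',onz('scene',*s(585,463),.062))
print('park tri',tri(ray('top',*t(681,241)),ray('scene',*s(585,463))))
for n,p in dict(fl=(289,473),gripA=(283,450),gripB=(298,505)).items():
    print('plug',n,onz('top',*t(*p),.091 if n=='fl' else .128))
print('plug gripA/B scene', onz('scene',*s(128,247),.128),onz('scene',*s(174,217),.128))
# socket corners top
for p in ((245,430),(331,430),(331,513),(245,511)): print('sock',onz('top',*t(*p),.085))
for p in ((150,402),(265,404)): print('bar',onz('top',*t(*p),.142))
for p in ((75,65),(357,72)): print('feeder rear',onz('top',*t(*p),.11))
for p in ((62,513),(351,520)): print('feeder front',onz('top',*t(*p),.055))
for p in ((132,497),(38,205)): print('front bottom/top scene',onz('scene',*s(*p),.055))
E
```

```text
park hole top [ 0.63175666 -0.25166017  0.062     ]
park hole scene [ 0.63033606 -0.25380188  0.062     ]
park tri [ 0.63178788 -0.25221865  0.05983927]
plug fl [0.46654548 0.01473152 0.091     ]
plug gripA [0.48668601 0.01949862 0.128     ]
plug gripB [0.44958023 0.00990102 0.128     ]
plug gripA/B scene [ 0.44144033 -0.00472464  0.128     ] [0.48018539 0.01054023 0.128     ]
sock [0.49598871 0.04377027 0.085     ]
sock [ 0.49621521 -0.01313374  0.085     ]
sock [ 0.43778692 -0.01320838  0.085     ]
sock [0.43895207 0.04357177 0.085     ]
bar [0.51995575 0.10326179 0.142     ]
bar [0.518899   0.03115327 0.142     ]
feeder rear [0.75214131 0.1556211  0.11      ]
feeder rear [ 0.74775302 -0.02850083  0.11      ]
feeder front [0.43248815 0.1679469  0.055     ]
feeder front [ 0.42826378 -0.02831571  0.055     ]
front bottom/top scene [ 0.38347743 -0.13925424  0.055     ]
front bottom/top scene [0.43265459 0.16371423 0.055     ]
```

Socket is at about (0.467, 0.015), park bore (0.6315, −0.252), and the handle about (0.519, 0.068) with feeder yaw −1.2°. I'll move above the plug and check with the wrist camera.

```bash
cat >> h.py <<'E'
def down(a): # tool down, jaw (y) axis at yaw a deg+90 ; tool x at a+180
    a=np.radians(a);y=np.array([-np.sin(a),np.cos(a),0]);z=np.array([0,0,-1.]);return np.c_[np.cross(y,z),y,z]
E
python3 - <<'E'
from h import *
R=down(14)
arm.move_to([.468,.0147,.20],R)
c=arm.get_calibration('wrist');im=arm.snapshot('wrist');cv2.imwrite('pics/c.png',im[:,:,::-1])
print(arm.current_t(),arm.current_ee_pos(),arm.current_joint_positions(),arm.current_force())
for p in([.467,.015,.128],[.467,.015,.091],[.519,.0685,.142]):print(proj('wrist',p,c))
E
```

```text
2.5417 [0.46809672 0.01520738 0.2000084 ] [-5.45372638e+00  1.67168301e+01  9.94843546e+01  4.94368248e-03
  6.37954195e+01 -1.09492992e+02] [-0.73005287  0.52585616  0.53474993]
[254.53344826 195.2562892 ]
[254.48536783 183.74111656]
[303.96952474 276.873478  ]
```

View pics/c.png

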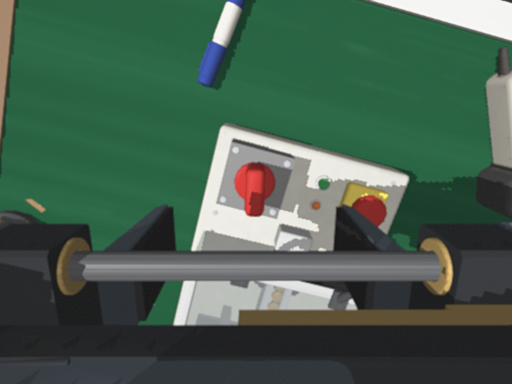

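The wrist view puts the flange centre at about (254,182), against a predicted (254,184). The grip is vertical in the image, so the yaw is right. Grasping.

```bash
python3 - <<'E'
from h import *
R=down(14)
arm.move_l([.4675,.0150,.097],R,feed=.1)
f0=arm.current_force()
arm.grip(0.005)
print(arm.current_t(),arm.current_width(),arm.current_ee_pos(),f0,arm.current_force())
arm.move_l([.4675,.0150,.20],R,feed=.1)
c=arm.get_calibration('wrist');im=arm.snapshot('wrist');cv2.imwrite('pics/d.png',im[:,:,::-1])
print(arm.current_t(),arm.current_width(),arm.current_ee_pos(),arm.current_force())
E
```

```text
4.8667 0.01515249345038282 [0.46751349 0.01500865 0.09700147] [ 0.8680336  -1.2940923  -0.50028287] [-0.13715389 -0.16537054 -0.31478188]
6.1 0.014754958121267004 [0.46714198 0.0150173  0.19941985] [ 0.87418668  0.5957205  -0.53091642]
```

View pics/d.png

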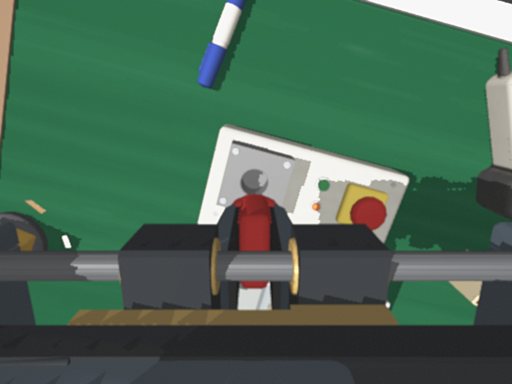

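Plug is in the fingers; the bore shows empty at (254,182). Next I'll move above the park.

```bash
python3 - <<'E'
from h import *
print(onz('wrist',254.5,182,.085))
R=down(-10)
arm.move_to([.6315,-.252,.20],R)
c=arm.get_calibration('wrist');im=arm.snapshot('wrist');cv2.imwrite('pics/e.png',im[:,:,::-1])
print(arm.current_t(),arm.current_width(),arm.current_ee_pos(),arm.current_force())
print(proj('wrist',[.6315,-.252,.062],c))
h=cv2.cvtColor(im[:,:,::-1].copy(),cv2.COLOR_BGR2HSV)
cv2.imwrite('pics/e2.png',cv2.resize(im[100:300,150:350,::-1],None,fx=3,fy=3,interpolation=cv2.INTER_CUBIC))
E
```

```text
[0.46561105 0.01480209 0.085     ]
7.3417 0.014698455208635875 [ 0.63125651 -0.25049911  0.20018231] [-0.09872975  0.16570751 -0.08809519]
[252.62995884 178.27424956]
```

View pics/e2.png

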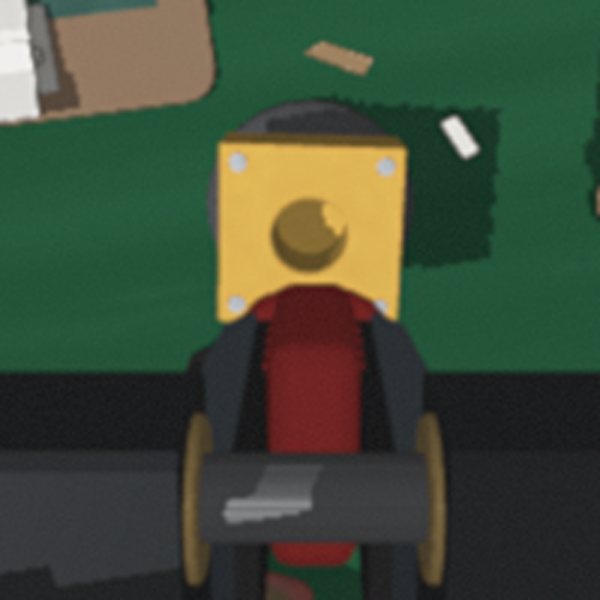

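View pics/e.png

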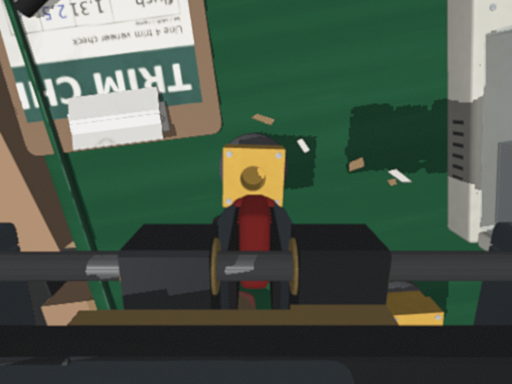

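The bore is at (253.2,178.2), within 0.6 px of the prediction. Inserting with force monitoring.

```bash
python3 - <<'E'
from h import *
R=down(-10)
f0=arm.current_force()
for z in(.115,.098,.09,.082,.077,.0745,.0735):
    arm.move_l([.6312,-.2522,z],R,feed=.06)
    f=arm.current_force()-f0
    print(z,np.round(arm.current_ee_pos(),4),np.round(f,1),arm.current_width())
    if f[2]>12 or np.hypot(f[0],f[1])>15:break
print(arm.current_t())
E
```

```text
0.115 [ 0.6314 -0.2523  0.1154] [-0.1  0.8 -0.8] 0.014670438566498101
0.098 [ 0.6309 -0.2521  0.0974] [-0.  -0.5 -0.1] 0.014789558406754201
0.09 [ 0.6309 -0.2521  0.0895] [ 0.  -0.6 -0.6] 0.014818654394088663
0.082 [ 0.6309 -0.2521  0.0815] [ 0.3 -0.1 -0.4] 0.014818380526742985
0.077 [ 0.6311 -0.2521  0.0767] [ 1.1  0.  -0.9] 0.014707913899369337
0.0745 [ 0.6312 -0.2522  0.0744] [-0.2 -0.4 -0.3] 0.014437682552393596
0.0735 [ 0.6314 -0.2523  0.074 ] [-1.4  0.8  6.4] 0.014868406415546421
10.6583
```

```bash
python3 - <<'E'
from h import *
R=down(-10)
arm.grip(.05); arm.sleep(.3)
print(arm.current_t(),arm.current_force())
arm.move_l([.6312,-.2522,.20],R,feed=.15)
c=arm.get_calibration('wrist')
for n in('wrist','scene','top'):
    im=arm.snapshot(n)[:,:,::-1];cv2.imwrite(f'pics/f_{n}.png',im)
    if n=='wrist':a=im[120:260,180:330]
    if n=='scene':b=im[240:340,260:360]
cv2.imwrite('pics/f.png',np.hstack([cv2.resize(a,(400,400)),cv2.resize(b,(400,400),interpolation=cv2.INTER_CUBIC)]))
print(arm.current_t(),arm.current_ee_pos(),proj('wrist',[.6312,-.2522,.068],c),proj('scene',[.6312,-.2522,.062]),proj('scene',[.6312,-.2522,.105]))
E
```

```text
11.6583 [-0.12777036  0.81042156 -0.39411086]
12.8 [ 0.63079108 -0.25201671  0.19891469] [253.7023122  180.05168604] [316.66694458 291.29692337] [318.51228318 276.50227405]
```

View pics/f.png

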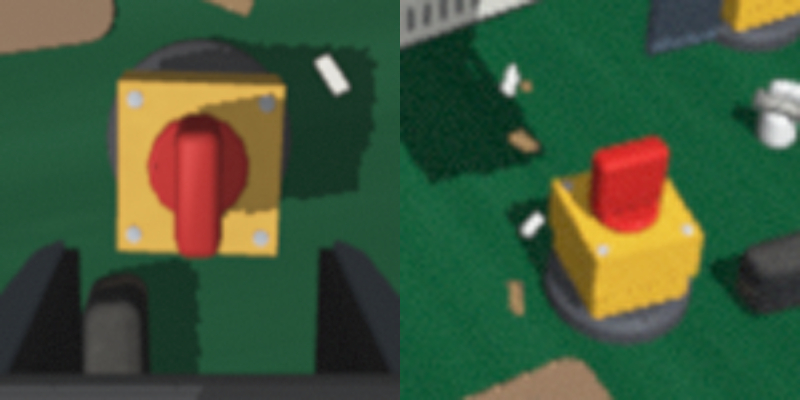

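The plug stands upright with the flange flush on the park block (wrist crop about (197,165), scene crop (630,215)). Now the handle.

```bash
python3 - <<'E'
from h import *
q=np.array(arm.current_joint_positions());print(np.round(q,1))
best=None
for a in(88.8,-91.2):
    s=arm.solve_ik([.519,.068,.23],down(a));s2=arm.solve_ik([.62,.066,.29],down(a));print(a,None if s is None else np.round(s,1),None if s2 is None else np.round(s2,1))
    if s is not None and (best is None or abs(s[5])<abs(best[1][5])): best=(a,s)
a=best[0];print(a)
arm.move_to([.519,.068,.23],down(a)); arm.sleep(.2)
c=arm.get_calibration('wrist');im=arm.snapshot('wrist');cv2.imwrite('pics/g.png',im[:,:,::-1])
print(arm.current_t(),arm.current_ee_pos())
for p in([.519,.068,.142],[.5197,.105,.142],[.5182,.031,.142]):print(proj('wrist',p,c))
E
```

```text
[ -26.8   33.5   69.6   -0.    76.9 -106.8]
88.8 None None
-91.2 [ 0.9 19.1 90.  -0.  70.8  2.1] [ 0.6 24.8 71.  -0.  84.2  1.8]
-91.2
14.775 [0.51913274 0.06775144 0.22991474]
[252.69402612 192.09975789]
[252.55673866 147.84547551]
[252.70628925 233.32031539]
```

View pics/g.png

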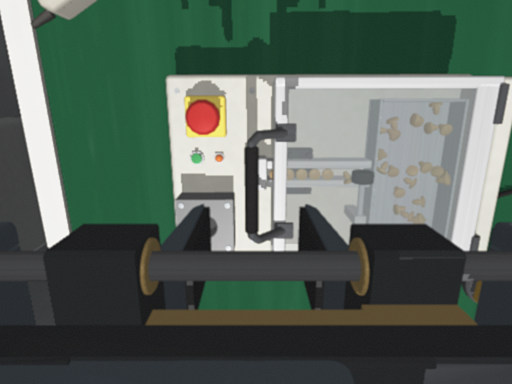

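Bar is centred at about (252,190), matching the prediction of (252.7,192). The wide-open jaws straddle it. Descend and grip.

```bash
python3 - <<'E'
from h import *
R=down(-91.2)
arm.grip(.05)
f0=arm.current_force()
arm.move_l([.519,.068,.125],R,feed=.08)
print(arm.current_ee_pos(),arm.current_force()-f0)
arm.grip(0.003)
print(arm.current_t(),arm.current_width(),arm.current_ee_pos(),arm.current_force()-f0)
im=arm.snapshot('wrist');cv2.imwrite('pics/i.png',im[:,:,::-1])
E
```

```text
[0.51930816 0.06800088 0.12543419] [0.93642377 1.06288284 0.49056479]
17.1333 0.011141929266659733 [0.51668848 0.06803486 0.12449334] [-9.81404703  0.3246707   4.25253309]
```

View pics/i.png

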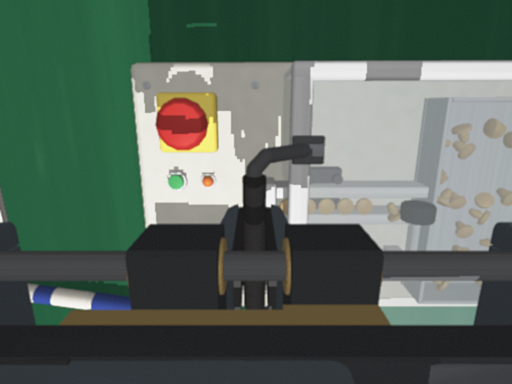

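The bar is in the jaws, with width at 11 mm and the TCP pulled −2.5 mm in x, so the bar sits at about x=0.516. Now lifting along the arc.

```bash
python3 - <<'E'
from h import *
R=down(-91.2)
ax=np.array([np.cos(np.radians(1.2)),-np.sin(np.radians(1.2)),0])
P0=np.array([.5163,.068,.125]); r=.2171; a0=np.arctan2(.030,.215)
for th in range(4,52,4):
    th=min(th,50); a=a0+np.radians(th)
    p=P0+ax*(.215-r*np.cos(a))+np.array([0,0,r*np.sin(a)-.030])
    arm.move_l(p,R,feed=.08)
    f=arm.current_force()
    print(th,np.round(arm.current_ee_pos()-p,4),np.round(f,1),round(arm.current_width(),4),round(arm.current_t(),1))
    if np.linalg.norm(f)>35 or arm.current_width()<.008: print('STOP');break
for n in('wrist','scene','top'):
    cv2.imwrite(f'pics/j_{n}.png',arm.snapshot(n)[:,:,::-1])
E
```

```text
4 [ 0.0004 -0.     -0.0001] [ 3.5  0.9 -4.3] 0.0113 17.5
8 [ 0.0002 -0.     -0.0005] [ 4.9 -0.5 -6.3] 0.011 17.9
12 [ 0.     -0.0001 -0.0006] [ 5.7 -0.1 -7.9] 0.0114 18.2
16 [-0.0003 -0.0001 -0.0008] [ 5.  -1.7 -8.4] 0.0112 18.5
20 [-0.0006 -0.     -0.0008] [ 2.9 -2.1 -6.1] 0.0113 18.9
24 [-0.0007  0.     -0.0003] [-3.5 -0.9 -3.3] 0.0112 19.2
28 [-0.0009  0.      0.    ] [-8.3 -2.3 -1.5] 0.0116 19.6
32 [-0.0013  0.      0.0002] [-11.7  -1.    3.2] 0.0113 19.9
36 [-0.0018  0.      0.0003] [-16.4  -2.2   7.8] 0.0114 20.2
40 [-0.0021  0.0001  0.0006] [-20.5  -1.8  14.6] 0.0112 20.6
44 [-0.0022  0.0001  0.0012] [-23.6  -1.3  21. ] 0.0115 20.9
48 [-0.0014  0.0001  0.0016] [-21.4  -1.4  21.6] 0.0113 21.3
```

View pics/j_scene.png

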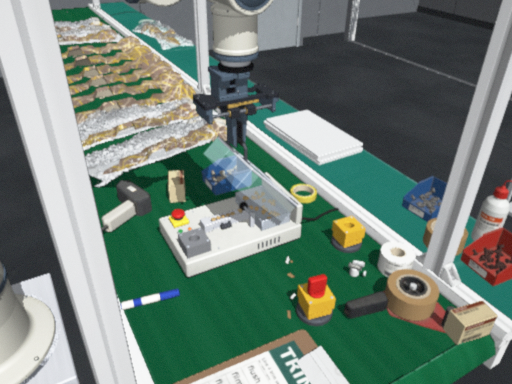

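View pics/j_wrist.png

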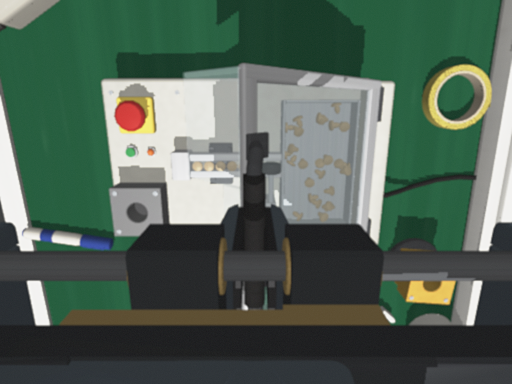

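The hood is lifted to about 48°, and the plug remains home. A radial preload of about 30 N has built up from a small arc-radius mismatch. I'll relieve it by shifting the target outward and check the angle by vision.

```bash
python3 - <<'E'
from h import *
R=down(-91.2)
ax=np.array([np.cos(np.radians(1.2)),-np.sin(np.radians(1.2)),0])
P0=np.array([.5163,.068,.125]); r=.2171; a0=np.arctan2(.030,.215)
a=a0+np.radians(49.5)
for d in(.0015,.003):
    u=-ax*np.cos(a)+np.array([0,0,np.sin(a)])
    p=P0+ax*(.215)-np.array([0,0,.030])+(r+d)*u
    arm.move_l(p,R,feed=.02);arm.sleep(.3)
    f=arm.current_force();print(d,np.round(arm.current_ee_pos()-p,4),np.round(f,1),'rad',round(f@u,1))
e=arm.current_ee_pos();v=e-(P0+ax*.215-np.array([0,0,.03]))
print(e,np.degrees(np.arctan2(v[2],-v@ax)-a0),np.linalg.norm(v),arm.current_width(),arm.current_t())
for n in('scene','top'):
    im=arm.snapshot(n)[:,:,::-1];cv2.imwrite(f'pics/k_{n}.png',im)
    x0,y0=(160,110) if n=='scene' else (195,130)
    cv2.imwrite(f'pics/k_{n}z.png',cv2.resize(im[y0:y0+150,x0:x0+160],None,fx=4,fy=4,interpolation=cv2.INTER_CUBIC))
E
```

```text
0.0015 [-0.001   0.0001  0.0004] [-9.6 -2.1  6.6] rad 10.7
0.003 [ 0.0001  0.     -0.0004] [  5.7   0.4 -16.8] rad -17.2
[0.61296699 0.06600115 0.2801262 ] 49.47427919556854 0.21970326451702143 0.01117447441481088 22.7167
```

View pics/k_scenez.png

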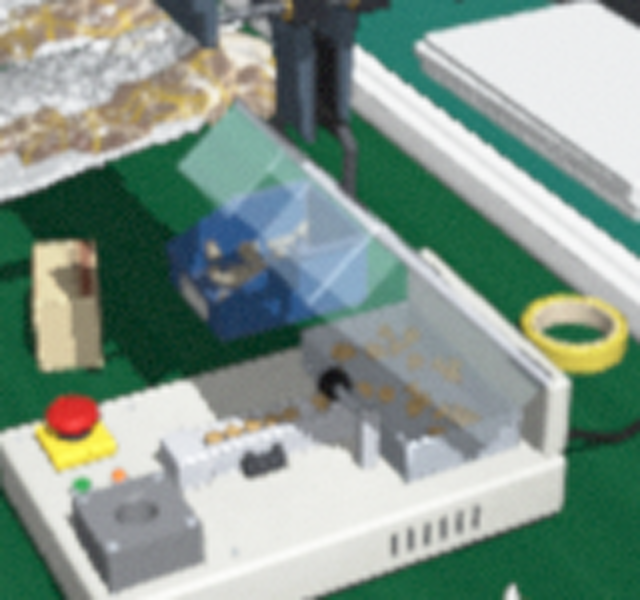

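View pics/k_topz.png

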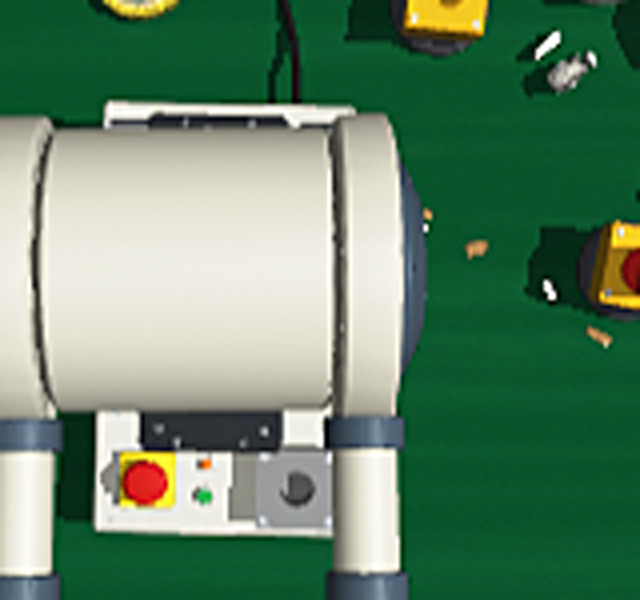

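```bash
python3 - <<'E'
from h import *
R=down(-91.2)
ax=np.array([np.cos(np.radians(1.2)),-np.sin(np.radians(1.2)),0]);ay=np.array([-ax[1],ax[0],0])
P0=np.array([.5163,.068,.125]); r=.2171; a0=np.arctan2(.030,.215)
a=a0+np.radians(49.7);u=-ax*np.cos(a)+np.array([0,0,np.sin(a)])
p=P0+ax*(.215)-np.array([0,0,.030])+(r+.0021)*u
arm.move_l(p,R,feed=.02);arm.sleep(.5)
f=arm.current_force();print(np.round(arm.current_ee_pos()-p,4),np.round(f,1),'rad',round(f@u,1),np.round(arm.current_dq(),3),arm.current_width(),arm.current_t())
H=np.array([.5163,.068,.112])+ax*.215
for th in(44,50,56):
    t=np.radians(th);o=[]
    for X,Y,Z in((-.195,-.092,0),(-.195,.092,0),(-.195,.092,-.05),(0,-.092,0),(-.215,-.037,.03)):
        w=H+ax*(X*np.cos(t)+Z*np.sin(t))+ay*Y+np.array([0,0,-X*np.sin(t)+Z*np.cos(t)])
        o.append(np.round((proj('scene',w)-[160,110])*4).tolist())
    print(th,o)
im=arm.snapshot('scene')[:,:,::-1];cv2.imwrite('pics/l.png',cv2.resize(im[110:350,160:360],None,fx=2.5,fy=2.5,interpolation=cv2.INTER_CUBIC))
E
```

```text
[-0.0002  0.      0.0003] [-5.4 -0.   0. ] rad 2.9 [-0.091  0.065  0.051 -0.005 -0.019 -0.062] 0.011028925543320066 23.5667
44 [[353.0, 252.0], [217.0, 119.0], [169.0, 181.0], [549.0, 385.0], [318.0, 152.0]]
50 [[377.0, 224.0], [238.0, 94.0], [184.0, 153.0], [549.0, 385.0], [347.0, 124.0]]
56 [[403.0, 198.0], [261.0, 72.0], [203.0, 125.0], [549.0, 385.0], [378.0, 100.0]]
```

View pics/l.png

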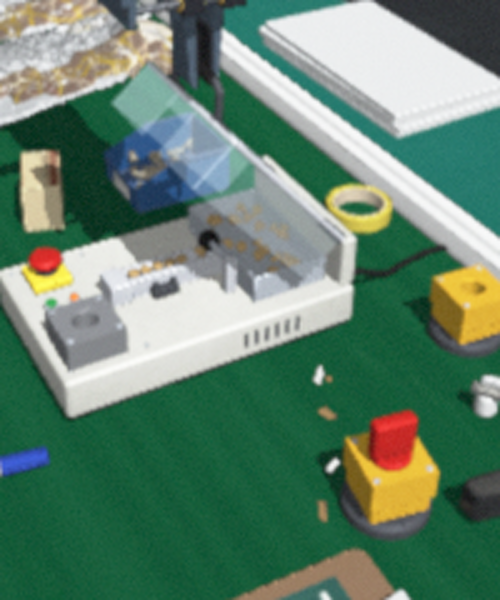

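Far front corner is at (237,103) in the earlier zoom, against a model value of (238,94) at 50° and (217,119) at 44°. That puts the hood at about 49°. The plug is home, the carton and bin are in place, and the load is only about 5 N. Handing in.

```bash
python3 - <<'E'
from h import *
print(arm.current_dq(),arm.current_width(),arm.current_force(),arm.current_t())
arm.sign_off()
E
```

```text
[-0.04965746  0.02217438  0.06038013  0.04892777  0.0022352  -0.0308268 ] 0.011294218653414758 [-6.52777715 -0.18453104 -0.16283043] 23.6167
the job is handed in; nothing more can be done
```

I moved the red plug from the grey socket to the yellow parking socket nearest the base. I then gripped the hood handle, lifted the hood and handed in at 23.6 s of 58 s while holding it open.

- **Plug:** a 6 N contact force stopped the plug at the expected height. The pictures show it upright with its flange on the block.
- **Hood angle:** the arm pose gives about 49.7°. The scene picture gives about 48.5–49°, so the two differ by roughly 1°. Both are inside 44–56°.
- **Grip:** the bar is held at 11 mm opening, the load on the tool is about 6 N and the joints are practically still.
- **Arc mismatch:** partway through the lift, a 2 mm error in the arc radius built up a load of about 30 N. I corrected it before handing in.
- **Carton and clip bin:** both look unmoved in the scene picture; I did not measure them.

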